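# Close and lock the radio's battery door

### The arm

A 6-joint arm with a two-finger parallel gripper is mounted at the origin on the work surface. World frame = base frame: x ahead of the robot, y to its left, z up, the work surface at z = 0. Lengths are in mm, angles in rad, forces in N, time in s.
With the tool pointing down it reaches from about 375 to 925 mm from the base axis. Payload 5.7 kg.
Tool frame: the origin (TCP) lies on the centre line of the jaws, within the pads' length; the fingertips stand 17 mm ahead of it and the grasp point (between the pads) lies 2 mm behind it; z points along the fingers, y is the line along which they close (so a half turn about z gives the same grasp; the last joint's range is limited). The gripper opens to 85 mm and grips with 20 to 120 N. Pads are 22 mm wide; open, the fingers measure 114 mm over their backs; the gripper's body (76 mm by 85 mm) begins 54 mm behind the grasp point. The pads swing forward as they close: fully open they stand 13 mm farther back than shut.
Start: joints at [-1.354, 0.359, 1.51, -0, 1.272, -0.115], TCP at [195.432, -567.249, 248.267] pointing down, gripper open.
Joint ranges: [-2.97, 2.97], [-1.01, 2.36], [0.21, 2.38], [-0.96, 4.11], [0.2, 2.71], [-2.98, 2.98]. Speed limits (rad/s): [2.39, 2.39, 3.14, 3.14, 3.14, 3.14].

### API

Orientations are given as a 3x3 rotation matrix whose columns are the frame's x, y, z axes.
In Python, from bench import manip gives the robot as it stands. Calls block until the motion is done:
- manip.move_ptp(position, orientation): joint-space move of the TCP to a pose.
- manip.line_to(position, attitude=None, speed=150, contact_N=None): straight line of the TCP; attitude=None keeps the orientation; speed is the mean speed in mm/s. With contact_N (N) it stops when the force on the tool has changed by that much, and returns True; else False.
- manip.goto_joints(angles): joint-space move.
- manip.set_gripper(opening, strength=None): finger opening in mm; strength is the grip in N (None keeps the last); returns when the fingers have stopped.
- manip.sleep(seconds).
- manip.ik(position, orientation): joint angles nearest the present ones, or None.
- manip.read_camera(name): name is "side" or "top" or "wrist"; returns a dict with "frame" (400x640x3 uint8, blue, green, red), "range_z" (400x640 float32, mm along the optical axis (not along the pixel's ray), 0 where there is no reading), "fx", "fy", "cx", "cy" (pixels), "eye" and "orientation" of the camera in the world; the wrist camera has in their place "tool_from_camera" (4x4, takes a point from camera to tool coordinates, whose origin is the TCP and whose axes are the flange's). Camera axes: x right, y up, looking along -z (the intrinsics and any distortion apply to the point x, -y, -z); pixel columns grow to the right and rows downward; lengths in mm; the calibration is good to about 2 mm. A picture is of the moment at which its call begins: read the wrist's pose just before it.
A pose or a line that the arm cannot do raises manip.MotionError and nothing moves.
- manip.job_done(): hands the job in; it is judged then, once.
Trained networks look in the newest picture that a camera, given by its name, has taken for a name from the list of things; names that differ only in an ending like _2 or _b are one class to them, and where a whole thing is asked for, a point or a joint stands for the part that bears it (a point fixed in the world has none). Each returns a list of dicts, best first, with "p" (0 to 1); they miss things now and then, are a little off and sometimes report something else, mostly with a low value. They report only what shows in the picture. A call takes as long as a camera call.
- manip.find_in(camera, name): "pixel" ([column, row] in pixels, amid what is visible of it).
Readings, each from a call of its own:
- manip.current_time(): time.
- manip.current_q(): joint angles.
- manip.current_dq(): joint speeds.
- manip.current_joint_torque(): joint torques, N m.
- manip.current_eef_pos(): TCP position.
- manip.current_tcp_rot(): TCP orientation.
- manip.current_force(): force on the tool from outside, world axes, zero at the start.
- manip.current_ft_torque(): the same for the moment, N m.
- manip.current_width(): finger opening in mm.
- manip.current_finger_force(): force on a finger pad.
Only numpy, scipy, OpenCV 4.12 (cv2) and the standard library are available. Lean on these libraries where they do the work, as an engineer would, in place of code of your own. Each camera call takes 0.05 s, during which the arm holds its last target. There are 200 camera calls.

### The job

The radio lies on its face with fresh batteries in: put its battery cover back on. Hook the cover's two tongues under the ledge at the near end of the opening, pivot the cover down and press its far end until it snaps flat and flush, then slide the orange lock fully home over the cover's edge and take your hand away. Leave the mug, the dish and the two old batteries where they stand.

Things in the scene. Friction and masses are not known exactly. Their poses are not given: they have to be found in the camera images.
- radio: radio lying on its face on a felt mat, cream back up, level, 60 mm above the desk; case 200 (x) x 260 mm (y). Origin: 2 mm above the desk under the case's middle in y, 86 mm from its near edge; x away from the robot (yaw within 0.3 rad) to handle and antenna (below the panel), y left, z up. Does not slide. Panel beside the opening clear, 70 mm left, 100 right
- rim (a point): the far rim of the speaker grille, on which the radio lies: where the radio's origin is, axes as the radio's. The grille stands 10 mm proud of the face, from here to the near edge; the far part of the case hangs free. Pressed down at the opening's far end the radio rocks over this rim, several mm down there, until its far edge meets the desk; let go, it settles back level
- opening (a point): middle of the battery opening at panel level (radio frame 21.5, 20, 58 mm), axes as the radio's. Opening 115 (x) x 63 mm (y). Along both sides a 5 mm wide shoulder, 10 mm below the panel, carries the cover; batteries between lie 14 mm down or lower. Body of a fitted cover: x from -57.5 to +54.5 mm here, 1.5 mm play at each side, outer face flush with the panel
- slot (a point): middle of the opening's near end, on the panel at the ledge's edge (57.5 mm towards the robot from opening), axes as the radio's. The ledge, 4.5 mm thick, top level with the panel, roofs a pocket 16 mm long (to -x), as wide as the opening, that takes the tongues
- catch (a point): middle of the spring catch at the opening's far end, at panel level (57.5 mm from opening), axes as the radio's. Two bevelled steel noses, 20 mm to either side of here, stand 6 mm over the opening and 6 mm above the panel. The cover's far lip pushes them back by up to 4 mm and they spring over it with a click: 8 to 14 N pressed on the cover's far end, once the radio has stopped rocking
- lock (a joint): travel of the lock slide (m): 0 withdrawn, 0.010 fully home at its end stop. Starts at 0 to 0.002, moves towards the opening (radio -x), 2 N friction, stays where left. Its flat bolt slides over the far lip of a snapped cover; pushed home too early it goes under the lip and holds the cover up
- lock_rib (a point): middle of the top of the slide's orange thumb rib, 9 (x) x 22 (y) x 12 mm high, its top 14 mm above the panel; withdrawn, it lies 17.5 mm beyond the opening's far end, on its centre line. Behind it (radio +x) are 13 mm of clear panel, then free air. Track rails beside it are 2 mm high. Moves with the slide; axes as the radio's
- cover: dark grey battery cover, 45 to 90 g, lying on the desk outer face up. Body 112 (x) x 60 (y) x 10 mm with upright sides to grip across y. Origin: middle of the body's underside; z up; its two tongues at the -x end, towards the robot (yaw within 0.45 rad). 122 mm long with the tongues: it goes into the opening only tilted, tongues first
- cover_lip (a point): midway between the tips of the two tongues, at half their thickness (cover frame -66, 0, 3 mm), axes as the cover's. Each tongue is 14 wide, 3 thick, projects 10 mm from the body, 18 mm off the middle. At a tilt a, with the body's lower edge on the shoulders, its upper edge meets the ledge when the lower edge is 10 mm x sin(a) from it; so it moves in as it is lowered
- cover_rear (a point): middle of the far edge of the cover's outer face (cover frame 50, 0, 10 mm), axes as the cover's; beyond it a lip 6 mm long, 3 mm lower, goes under catch and lock. A hooked cover let go at a small tilt drops on to the catch and rests with this end about 10 mm too high until pressed
- mug: white mug with a handle, 78 mm across, 88 mm high, beyond the radio. Origin: middle of its foot; z up. Leave alone
- dish: small wooden dish of shells, 104 mm across, 24 mm high, beyond the cover. Origin: middle of its foot; z up. Leave alone
- old_cell0: used battery standing on end, 26 mm across, 50 mm high, about 120 mm on the robot's side of the cover. Origin: middle of its foot; z up. Leave alone
- old_cell1: a second used battery, like the first, 50 to 90 mm to its left. Leave alone

How it is judged:
By the outcome, as a careful person would: the job done as asked, in the order asked, and still so for the second after the job is handed in, with the robot touching nothing.
It also fails if it takes over 54 s, if anything falls off the work surface, if the arm or the gripper's body presses on something with over 40 N, if the wrist force passes 120 N, or if a joint passes its speed limit or range.

## Working session

There is one attempt and no reset: what is moved stays moved. The work goes in short steps, each a Python script; the robot and the scene stay as the last script left them, time stands still between calls to the robot, and variables do not carry over. Pictures are saved under pics/ and viewed, at most 10 in all, crops included, and the job is handed in when it is done.

```bash
ls; mkdir -p pics; cat > h.py <<'E'
import numpy as np, cv2
from bench import manip as m
def cam(name):
    p=np.array(m.current_eef_pos()); R=np.array(m.current_tcp_rot())
    c=m.read_camera(name)
    if name=="wrist":
        T=np.array(c["tool_from_camera"]); c["R"]=R@T[:3,:3]; c["t"]=R@T[:3,3]+p
    else:
        c["R"]=np.array(c["orientation"]); c["t"]=np.array(c["eye"])
    return c
def world(c):
    z=c["range_z"]; v,u=np.mgrid[0:z.shape[0],0:z.shape[1]]
    P=np.stack([(u-c["cx"])/c["fx"]*z,-(v-c["cy"])/c["fy"]*z,-z],-1)
    W=P@c["R"].T+c["t"]; W[z<=0]=np.nan
    return W
def proj(c,X):
    q=(np.asarray(X)-c["t"])@c["R"]
    return np.array([c["cx"]+c["fx"]*q[0]/-q[2], c["cy"]-c["fy"]*q[1]/-q[2]])
E
python3 - <<'E'
from h import *
for n in ["top","side"]:
    c=cam(n); cv2.imwrite(f"pics/{n}0.png",c["frame"]); print(n,{k:c[k] for k in c if k not in("frame","range_z")})
    W=world(c); np.save(n+"W.npy",W); np.save(n+"F.npy",c["frame"])
    for o in ["radio","lock_rib","cover","cover_lip","cover_rear","mug","dish","old_cell0","catch"]:
        for d in m.find_in(n,o)[:2]:
            u,v=np.round(d["pixel"]).astype(int); print(o,d["p"],u,v,W[v,u].round(0))
print(m.current_time())
E
```

```text
bench.py
pics
top {'fx': 431.9555642373863, 'fy': 431.9555642373863, 'cx': 317.4031802639448, 'cy': 196.25289809168268, 'eye': array([ 460.93982454,    5.30552574, 1039.30530964]), 'orientation': array([[ 0.02487864,  0.99085604, -0.1326098 ],
       [-0.99963481,  0.02605732,  0.00716006],
       [ 0.01055004,  0.13238324,  0.99114246]]), 'R': array([[ 0.02487864,  0.99085604, -0.1326098 ],
       [-0.99963481,  0.02605732,  0.00716006],
       [ 0.01055004,  0.13238324,  0.99114246]]), 't': array([ 460.93982454,    5.30552574, 1039.30530964])}
radio 0.63 390 204 [ 581. -172.   39.]
lock_rib 0.67 383 170 [ 656. -151.   64.]
cover 0.85 252 198 [591. 155.   7.]
cover 0.19 391 203 [ 583. -174.   42.]
cover_lip 0.89 254 198 [590. 150.  10.]
cover_rear 0.77 251 196 [595. 157.  10.]
mug 0.87 381 116 [ 806. -156.    1.]
mug 0.36 381 168 [ 658. -144.   77.]
dish 0.77 257 132 [756. 151.  -1.]
dish 0.51 250 197 [592. 159.  11.]
old_cell0 0.42 237 240 [488. 179.  46.]
catch 0.71 390 201 [ 587. -171.   44.]
catch 0.65 381 118 [ 800. -155.    4.]
side {'fx': 438.91659880793213, 'fy': 438.9165988
[... 369 characters left out ...]
79804833],
       [-0.01940639,  0.79957022,  0.60025898]]), 't': array([553.85635728, 710.9259393 , 615.13708681])}
radio 0.64 331 174 [ 590. -110.   58.]
lock_rib 0.67 333 172 [ 585. -117.   59.]
lock_rib 0.45 302 157 [ 659. -157.   74.]
cover 0.93 320 278 [600. 159.  10.]
cover 0.49 337 172 [ 576. -114.   61.]
cover_lip 0.63 321 280 [598. 165.  11.]
cover_rear 0.68 322 277 [597. 157.  10.]
cover_rear 0.29 236 268 [759. 143.  14.]
mug 0.71 247 169 [ 780. -112.   68.]
mug 0.37 321 280 [598. 165.  11.]
dish 0.94 237 270 [759. 140.   6.]
dish 0.51 321 278 [598. 159.  10.]
old_cell0 0.82 387 284 [483. 199.  43.]
old_cell0 0.73 386 258 [481. 138.  45.]
catch 0.61 332 173 [ 587. -111.   61.]
1.0
```

View pics/top0.png

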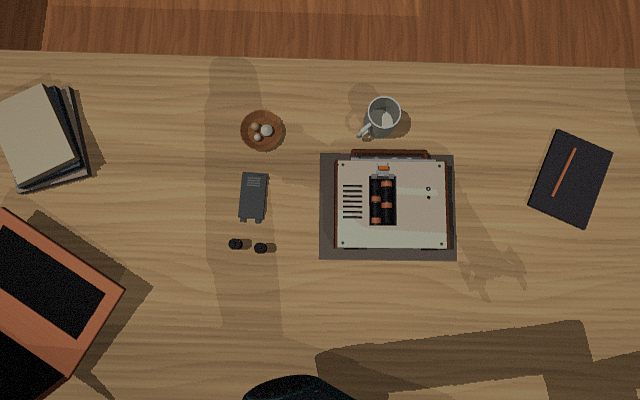

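```bash
python3 - <<'E'
from h import *
# wrist view poses: look down from above radio & cover
m_=m
for nm,p in [("wr",[560,-150,330]),]:
    R=np.array([[1,0,0],[0,-1,0],[0,0,-1.]])
    print(m.ik(p,R), m.ik([590,155,330],R), m.current_tcp_rot())
    print(np.array(m.read_camera("wrist")["tool_from_camera"]).round(3))
E
python3 - <<'E'
from h import *
R=np.array([[1,0,0],[0,-1,0],[0,0,-1.]])
for nm,p in [("radio",[615,-150,230]),("cover",[610,158,200])]:
    m.move_ptp(p,R); m.sleep(0.2)
    c=cam("wrist"); cv2.imwrite(f"pics/w_{nm}.png",c["frame"]); W=world(c)
    np.savez(nm+".npz",W=W,F=c["frame"],R=c["R"],t=c["t"],k=[c["fx"],c["fy"],c["cx"],c["cy"]])
    for o in ["lock_rib","cover","cover_lip","cover_rear","catch","opening"]:
        for d in m.find_in("wrist",o)[:2]:
            u,v=np.round(d["pixel"]).astype(int); print(o,d["p"],u,v,W[v,u].round(0))
print(m.current_time(),c["fx"])
F0,F1=[cv2.imread(f"pics/w_{n}.png") for n in("radio","cover")]
E
```

```text
lock_rib 0.81 320 133 [ 661. -150.   73.]
lock_rib 0.45 341 188 [ 608. -169.   47.]
cover 0.6 32 188 [598. 150.  10.]
cover_lip 0.7 35 186 [601. 147.  10.]
cover_rear 0.9 32 189 [597. 151.  10.]
catch 0.96 344 191 [ 604. -172.   44.]
opening 0.56 340 186 [ 609. -168.   46.]
opening 0.55 70 302 [480. 116.  37.]
cover 0.26 294 310 [494. 182.  47.]
cover_lip 0.66 327 185 [605. 151.  12.]
cover_rear 0.65 324 191 [599. 154.  10.]
catch 0.6 590 217 [590. -64.  61.]
opening 0.84 583 214 [592. -58.  60.]
5.4583 342.4534408242025
```

View pics/w_radio.png

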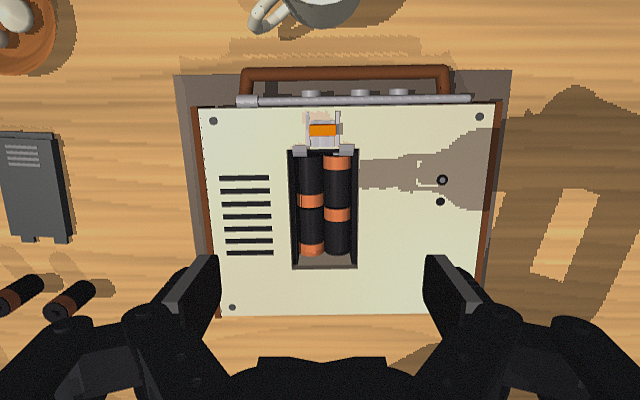

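View pics/w_cover.png

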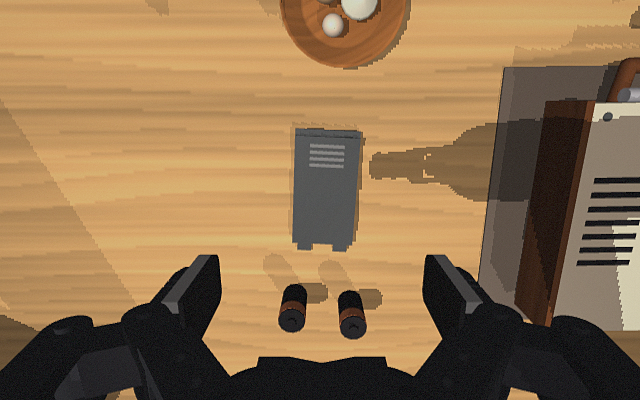

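```bash
cat >> h.py <<'E'
def onplane(c,uv,z):
    uv=np.atleast_2d(uv).astype(float)
    d=np.stack([(uv[:,0]-c["cx"])/c["fx"],-(uv[:,1]-c["cy"])/c["fy"],-np.ones(len(uv))],-1)@c["R"].T
    return c["t"]+d*((z-c["t"][2])/d[:,2])[:,None]
def load(n):
    d=np.load(n+".npz"); c=dict(zip(["fx","fy","cx","cy"],d["k"])); c.update(R=d["R"],t=d["t"],frame=d["F"],W=d["W"]); return c
def rect(c,mask,z,near):
    n,l,s,ce=cv2.connectedComponentsWithStats(mask.astype(np.uint8),connectivity=4)
    k=l[near[1],near[0]] if l[near[1],near[0]] else 1+np.argmax(s[1:,4])
    cn,_=cv2.findContours((l==k).astype(np.uint8),cv2.RETR_EXTERNAL,cv2.CHAIN_APPROX_NONE)
    cn=max(cn,key=len)[:,0]
    X=onplane(c,cn,z)[:,:2].astype(np.float32)
    return cv2.minAreaRect(X),X,s[k]
E
python3 - <<'E'
from h import *
c=load("radio"); W=c["W"]; z=W[...,2]
P=np.isfinite(z); pan=(abs(W[...,0]-590)<90)&(abs(W[...,1]+170)<120)&(z>55)&(z<66)
print("panel z",np.nanmedian(z[pan]), "desk",np.nanmedian(z[(W[...,1]>20)&(z<8)]))
g=c["frame"].astype(int); br=g.min(2)
# cream panel outline
cream=(g.min(2)>110)&(g.max(2)-g.min(2)<60)
r,X,s=rect(c,cream,60,(280,290)); print("panel rect",r,s)
# opening: depth below
v,u=np.mgrid[0:400,0:640]
op=(u>270)&(u<375)&(v>140)&(v<285)&~cream
r,X,s=rect(c,cv2.morphologyEx(op.astype(np.uint8),cv2.MORPH_OPEN,np.ones((3,3))),60,(310,230)); print("opening",r,s)
hsv=cv2.cvtColor(c["frame"],cv2.COLOR_BGR2HSV)
rib=(hsv[...,0]<22)&(hsv[...,1]>180)&(hsv[...,2]>180)&(v<142)&(v>110)&(u>300)&(u<345)
r,X,s=rect(c,rib,74,(323,130)); print("rib top",r,s)
cv2.imwrite("pics/rcrop.png",cv2.resize(c["frame"][90:290,260:400],None,fx=4,fy=4,interpolation=0)[:600])
c=load("cover"); W=c["W"]; g=c["frame"].astype(int)
print("desk",np.nanmedian(W[180:240,400:470,2]),"cover",np.nanmedian(W[160:230,310:340,2]))
cv=(g.max(2)<135)&(g.max(2)-g.min(2)<30)&(u>280)&(u<375)&(v>115)&(v<262)
cv=cv2.morphologyEx(cv.astype(np.uint8),cv2.MORPH_CLOSE,np.ones((5,5)))
body=cv2.morphologyEx(cv,cv2.MORPH_OPEN,np.ones((25,25)))
r,X,s=rect(c,cv,10,(325,200)); print("cover",r,s)
r,X,s=rect(c,body,10,(325,200)); print("body",r,s)
cv2.imwrite("pics/ccrop.png",cv2.resize(c["frame"][110:260,270:390],None,fx=4,fy=4,interpolation=0))
E
```

```text
panel z 60.16994199126776 desk 0.21800807978172543
panel rect ((588.272216796875, -172.93145751953125), (213.6471710205078, 247.93455505371094), 0.8601062893867493) [  198    89   297   227 42514]
opening ((589.7141723632812, -153.07998657226562), (116.15677642822266, 63.201637268066406), 0.820184588432312) [ 287  147   73  123 8106]
rib top ((663.172119140625, -151.62460327148438), (21.10647964477539, 7.970823764801025), 89.96990203857422) [309 125  27  11 273]
desk 0.11935353136249205 cover 10.159662995070391
cover ((597.160400390625, 153.40390014648438), (59.89786911010742, 119.34886932373047), 87.12525939941406) [ 292  128   69  124 7371]
body ((600.7868041992188, 153.24514770507812), (59.88584899902344, 112.03085327148438), 87.25886535644531) [ 293  129   66  115 7131]
```

```bash
cat >> h.py <<'E'
def Rtool(yaw,tilt):
    # cover frame axes: x fwd tilted up by tilt; tool x=cover x, tool y=-cover y, tool z=-cover z
    c,s=np.cos(yaw),np.sin(yaw); ct,st=np.cos(tilt),np.sin(tilt)
    X=np.array([c*ct,s*ct,st]); Y=np.array([-s,c,0]); Z=np.cross(X,Y)
    return np.stack([X,-Y,-Z],1)
E
python3 - <<'E'
from h import *
yaw=-0.048; C=np.array([600.8,153.2]); g=28
xy=C+g*np.array([np.cos(yaw),np.sin(yaw)])
R=Rtool(yaw,0)
m.move_ptp([*xy,50],R); m.set_gripper(72,40)
print(m.line_to([*xy,8],speed=30,contact_N=3), m.current_eef_pos())
z=m.current_eef_pos()[2]
m.line_to([*xy,z+6],speed=60); m.set_gripper(64)
print(m.line_to([*xy,z-4],speed=20,contact_N=3), m.current_eef_pos(),m.current_width())
z=m.current_eef_pos()[2]; m.line_to([*xy,z+1.5],speed=20)
m.set_gripper(50,40); print(m.current_width(),m.current_finger_force(),m.current_eef_pos())
zg=m.current_eef_pos()[2]
m.line_to([*xy,130],speed=100); m.sleep(.2)
c=cam("wrist"); cv2.imwrite("pics/held.png",c["frame"]); W=world(c)
np.savez("held.npz",W=W,F=c["frame"],R=c["R"],t=c["t"],k=[c["fx"],c["fy"],c["cx"],c["cy"]],p=m.current_eef_pos(),zc=z,zg=zg)
print(m.current_time(),m.current_width(),m.current_eef_pos())
E
```

```text
True [628.64667847 151.8419653    8.76315287]
True [629.01089661 151.88615753  11.0280086 ] 63.48542991840313
58.98523544798599 43.19086790084839 [628.76230672 151.86388754  12.64922442]
10.5833 58.81224511699086 [628.50748297 151.81171402 129.46620007]
```

View pics/held.png

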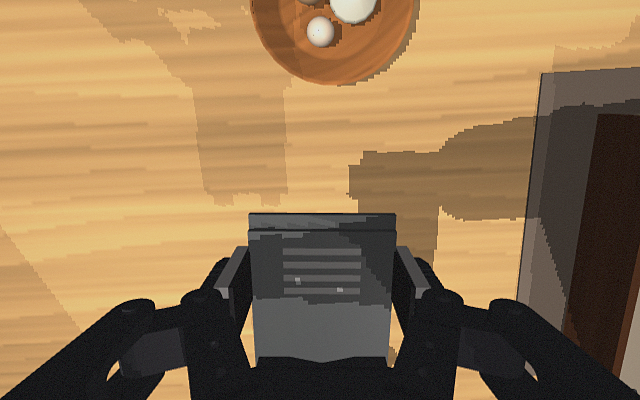

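```bash
python3 - <<'E'
from h import *
c=load("held"); d=np.load("held.npz"); p=d["p"]; R=Rtool(-0.048,0)
g=c["frame"].astype(int)
print(g[205:240,330].sum(1)//3)
print(g[225,235:265].sum(1)//3, g[225,385:410].sum(1)//3)
tl=lambda uv,z:((onplane(c,uv,p[2]-z)-p)@R).round(1)
for uv,z in [([322,213],5.65),([322,230],2.65),([322,232],2.65)]: print(uv,tl(uv,z))
for v in (232,242,330,345):
    row=g[v].max(1); sat=row-g[v].min(1); ok=(sat<25)&(row<160); 
    print(v,tl([[249,v],[396.5,v]],2.65)[:,1])
W=c["W"]; q=(W-p)@R
mk=(abs(q[...,2]-2.65)<2.5)&(abs(q[...,0])<60)&(abs(q[...,1])<40)
print(np.nanmedian(q[...,2][mk]), [ (v,np.where(mk[v])[0][[0,-1]], q[v][mk[v]][[0,-1]].round(1).tolist()) for v in (222,232,240,320,340) if mk[v].any()])
E
```

```text
[182 179 177 175 178 182 184 166  14  41  69  87  84  83  81  85  97  97
  95  94  95  93  75  44  33  38  45  62  59  58  64  62  62  59  66]
[180 181 183 181 182 180 180 183 181 180 181 183 187 173  83  78  95  94
  94  94  92  96  94  94  98  96  87  86  82  89] [ 48  49  48  49  49  45  50  49  47  43  57 117 110 108 108 111 111 108
 109 109 108 110 104 107 109]
[322, 213] [[28.   0.5  5.7]]
[322, 230] [[21.9  0.5  2.6]]
[322, 232] [[21.   0.5  2.7]]
232 [-28.7  30.4]
242 [-29.   30.7]
330 [-31.4  33.3]
345 [-31.9  33.8]
2.7174942130370425 [(222, array([258, 389]), [[24.4, -25.4, 5.0], [24.4, 27.6, 4.9]]), (232, array([247, 396]), [[20.8, -29.7, 3.2], [21.0, 30.2, 2.7]]), (240, array([248, 395]), [[17.8, -29.2, 2.1], [17.4, 30.1, 3.0]]), (320, array([253, 390]), [[-19.7, -29.3, 2.3], [-20.2, 30.2, 2.9]]), (340, array([254, 388]), [[-29.9, -29.4, 2.2], [-30.4, 29.9, 2.7]])]
```

```bash
python3 - <<'E'
import cv2
f=cv2.imread("pics/held.png")[200:370,230:420]; cv2.imwrite("pics/heldc.png",cv2.resize(f,None,fx=3.5,fy=3.5,interpolation=0))
E
```

```text
(no output)
```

View pics/heldc.png

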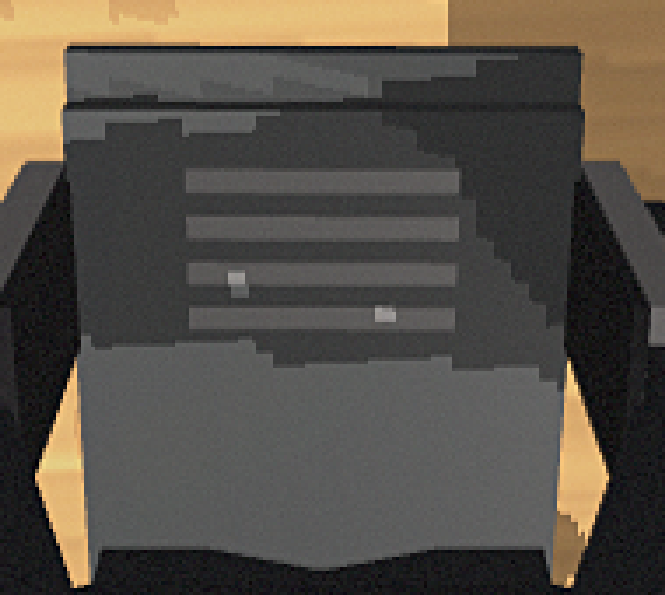

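```bash
cat >> h.py <<'E'
O=np.array([589.7,-152.6,60.]); YR=0.0143
EX=np.array([np.cos(YR),np.sin(YR),0]); S=O-57.5*EX
def tcp(e,h,a,cx=-28.,cz=12.65):
    R=Rtool(YR,a); edge=S+e*EX+np.array([0,0,-10+h])
    return edge+56*R[:,0]-R@np.array([cx,0,cz]),R
def state(cx=-28.,cz=12.65):
    p=np.array(m.current_eef_pos()); R=np.array(m.current_tcp_rot())
    edge=p+R@np.array([cx,0,cz])-56*R[:,0]; d=edge-S
    a=np.arcsin(R[2,0])
    print("e %.2f y %.2f h %.2f a %.3f"%(d@EX, d@[-EX[1],EX[0],0], d[2]+10,a),"F",np.round(m.current_force(),1),"w %.1f t %.2f"%(m.current_width(),m.current_time()))
E
python3 - <<'E'
from h import *
p,R=tcp(14,45,.28); m.move_ptp(p,R); m.sleep(.15); state()
off=p-np.array(m.current_eef_pos()); off[2]*=1; print(off)
p,R=tcp(14,10,.28); m.line_to(p+off,R,speed=80); state()
p,R=tcp(14,1.5,.28); print(m.line_to(p+off,R,speed=25,contact_N=4)); m.sleep(.1); state()
np.save("off.npy",off)
c=cam("side"); cv2.imwrite("pics/s1.png",cv2.resize(c["frame"][100:230,230:430],None,fx=4,fy=4))
E
```

```text
e 14.56 y 1.17 h 45.01 a 0.280 F [-0.4  0.8 -0.5] w 59.0 t 11.90
[-0.54119604 -1.31095958 -0.00636182]
e 13.39 y -1.17 h 9.72 a 0.280 F [-0.5 -0.1  1. ] w 58.9 t 12.49
False
e 13.51 y -1.37 h 1.56 a 0.280 F [-0.2 -0.6 -1. ] w 58.9 t 13.08
```

View pics/s1.png

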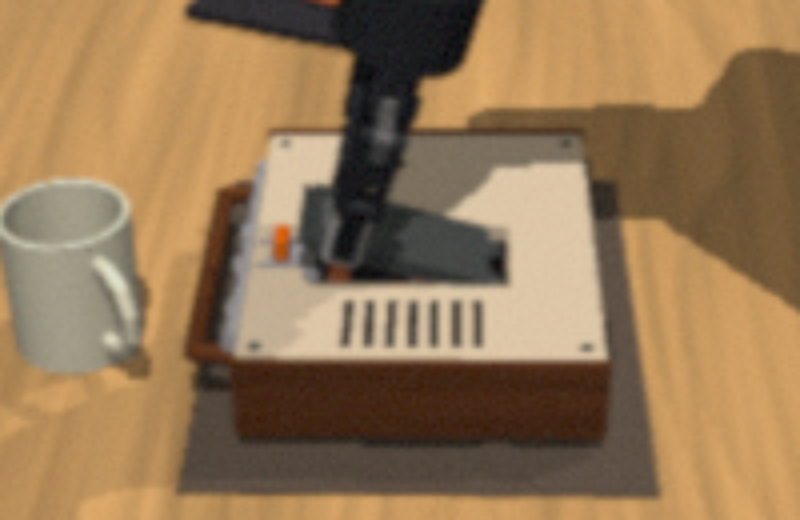

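The side view shows the cover tilted in the opening, tongues at about (495,262) just inside the near end. The lateral offset was only settling, so I'll drop it and then slide in.

```bash
python3 - <<'E'
from h import *
p,R=tcp(13.5,1.5,.28); m.line_to(p,R,speed=30); m.sleep(.25); state()
p,R=tcp(1,1.5,.28); print(m.line_to(p,R,speed=20,contact_N=4)); m.sleep(.1); state()
E
```

```text
e 13.51 y -0.02 h 1.52 a 0.280 F [-0.1 -0.1 -1.1] w 58.6 t 13.63
True
e 2.06 y -0.01 h 1.39 a 0.282 F [ 2.7  0.2 -0.9] w 58.8 t 14.35
```

```bash
python3 - <<'E'
from h import *
for a,h in [(.24,1.0),(.20,.7),(.165,.5)]:
    p,R=tcp(10*np.sin(a)-.4,h,a); print(m.line_to(p,R,speed=25,contact_N=12)); state()
m.sleep(.1); state()
c=cam("side"); cv2.imwrite("pics/s2.png",cv2.resize(c["frame"][100:230,230:430],None,fx=4,fy=4))
E
```

```text
False
e 1.77 y 0.17 h 0.64 a 0.239 F [ 1.5  0.1 -0.6] w 58.5 t 14.65
False
e 1.39 y 0.14 h 0.43 a 0.200 F [ 1.8 -0.5 -0.3] w 58.8 t 14.94
False
e 1.10 y 0.08 h 0.31 a 0.166 F [1.9 0.4 0.4] w 59.0 t 15.22
e 1.09 y 0.06 h 0.45 a 0.166 F [ 1.7 -0.4  0.4] w 58.6 t 15.32
```

View pics/s2.png

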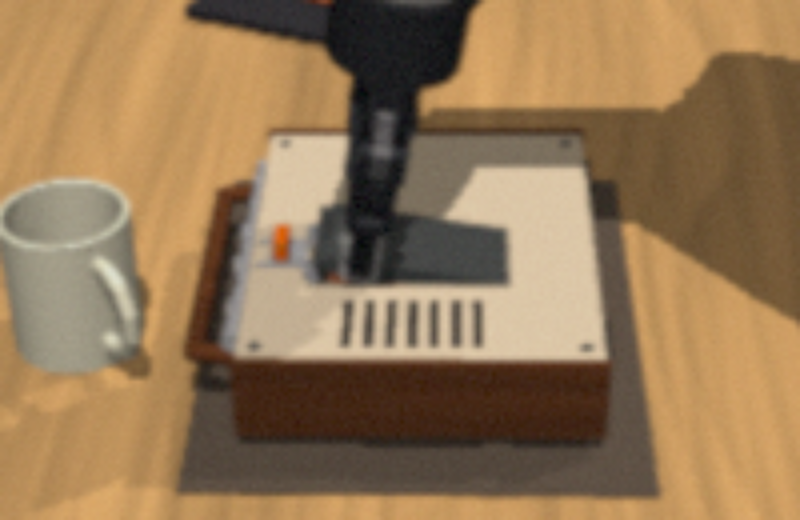

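```bash
python3 - <<'E'
from h import *
a=.145; p,R=tcp(10*np.sin(a)-.5,.4,a); m.line_to(p,R,speed=25,contact_N=12); state()
m.set_gripper(74); state()
p2=np.array(m.current_eef_pos())-60*R[:,2]; m.line_to(p2,R,speed=150)
P=O+(-1.5+35)*EX; R0=Rtool(YR,0)
m.move_ptp([P[0],P[1],60+17+35],R0); m.set_gripper(0,60); m.sleep(.1)
c=cam("side"); cv2.imwrite("pics/s3.png",cv2.resize(c["frame"][100:230,230:430],None,fx=4,fy=4))
print(m.line_to([P[0],P[1],60+17+2],speed=30,contact_N=2)); print(np.round(m.current_eef_pos(),2),m.current_force(),m.current_time())
r=m.line_to([P[0],P[1],60+17-10],speed=15,contact_N=28); print(r,np.round(m.current_eef_pos(),2),m.current_force())
m.line_to([P[0],P[1],60+17+25],speed=60); m.sleep(.1)
c=cam("side"); f2=cv2.resize(c["frame"][100:230,230:430],None,fx=4,fy=4)
f=cv2.imread("pics/s3.png"); cv2.imwrite("pics/s34.png",cv2.resize(np.vstack([f,f2]),None,fx=.57,fy=.57)[:600]); print(m.current_time())
E
```

```text
e 0.91 y -0.05 h 0.35 a 0.145 F [ 1.7 -0.3 -0.4] w 58.6 t 15.62
e 0.21 y 0.26 h 0.24 a 0.144 F [-0.5  0.5  0.8] w 74.0 t 15.92
True
[ 622.96 -151.99   83.95] [ 0.23901981 -0.20189374  2.68041799] 18.4417
True [ 624.27 -152.25   72.61] [-1.1913695   1.28120287  7.14153253]
20.1167
```

View pics/s34.png

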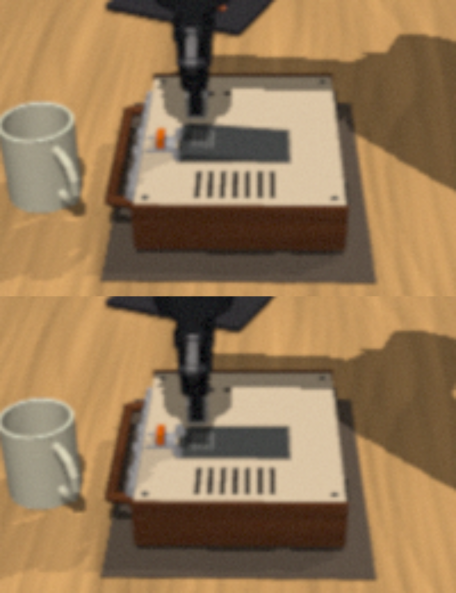

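```bash
python3 - <<'E'
from h import *
R0=Rtool(YR,0); P=O-1.5*EX+35*EX
print(m.line_to([P[0],P[1],70],speed=15,contact_N=2),np.round(m.current_eef_pos(),2))
# back off to look at it
m.move_ptp([P[0]-25,P[1],150],R0); m.sleep(.15)
c=cam("wrist"); W=world(c); D=(W-O); u=D@EX; v=D@np.array([-EX[1],EX[0],0])
for lo,hi in [(-50,-40),(-20,-10),(10,20),(30,40),(42,47),(50,53)]:
    k=(u>lo)&(u<hi); s=k&(abs(v)<25); b=k&(abs(v)>36)&(abs(v)<60)
    print(lo,hi,np.nanmedian(D[s][:,2]).round(2),np.nanmedian(D[b][:,2]).round(2),s.sum())
print([ (d["p"],W[int(d["pixel"][1]),int(d["pixel"][0])].round(1)) for d in m.find_in("wrist","lock_rib")[:2]])
x,y=proj(c,O+57*EX).astype(int); print(x,y)
cv2.imwrite("pics/far.png",cv2.resize(c["frame"][max(0,y-70):y+80,x-100:x+100],None,fx=4,fy=4,interpolation=2)); print(m.current_time())
E
```

```text
True [ 623.23 -152.1    76.68]
-50 -40 nan 0.09 0
-20 -10 0.13 0.19 693
10 20 117.57 147.28 5589
30 40 0.35 0.21 1210
42 47 0.16 0.13 626
50 53 -2.75 0.11 486
[(0.69, array([ 660.9, -151.5,   73.8])), (0.19, array([ 632.3, -191.3,   58.8]))]
322 137
22.275
  return np.nanmean(a, axis, out=out, keepdims=keepdims)
```

View pics/far.png

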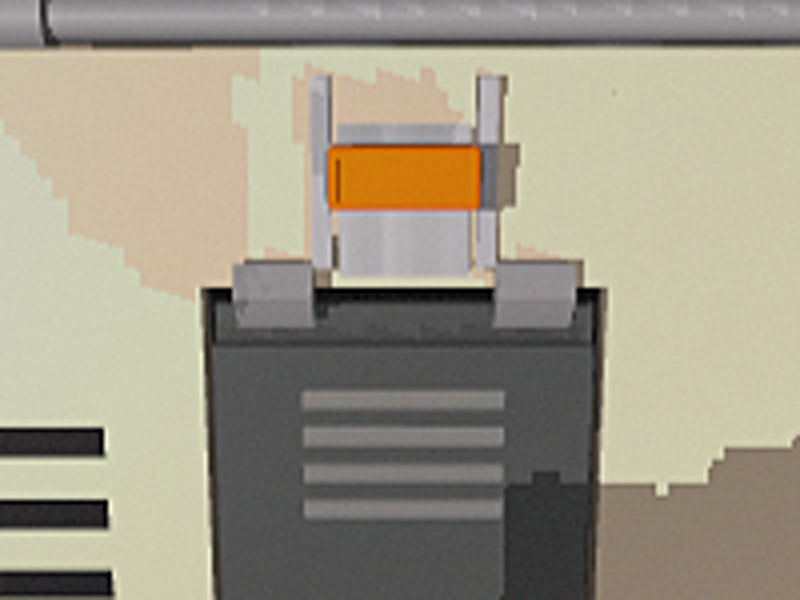

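```bash
python3 - <<'E'
from h import *
R0=Rtool(YR,0); B=O+np.array([0,0,20.3])
g=lambda u,z=0:(O+u*EX)+np.array([0,0,20.3+z])
m.move_ptp(g(57.5+17.5+4.5+11+5,35),R0); m.line_to(g(95.5),speed=60); m.sleep(.15)
print(np.round(m.current_eef_pos(),2),m.current_force())
print(m.line_to(g(76),speed=15,contact_N=12)); p=np.array(m.current_eef_pos()); print((p-O)@EX, m.current_force(),m.current_time())
m.sleep(.2); p=np.array(m.current_eef_pos()); print((p-O)@EX,m.current_force())
m.line_to(g(95),speed=60); m.line_to(g(95,60),speed=100)
m.move_ptp([P:=O[0]+10,O[1],150],R0); m.sleep(.15)
c=cam("wrist"); W=world(c); D=W-O; u=D@EX; v=D@np.array([-EX[1],EX[0],0])
k=(abs(v)<8)&(D[...,2]>11)&(D[...,2]<17)&(abs(u-65)<25); print("rib u",u[k].min(),u[k].max(),np.median(u[k]))
k=(u>42)&(u<47)&(abs(v)<25); print("face",np.nanmedian(D[k][:,2]))
x,y=proj(c,O+57*EX).astype(int)
cv2.imwrite("pics/far2.png",cv2.resize(c["frame"][max(0,y-70):y+80,x-100:x+100],None,fx=4,fy=4,interpolation=2)); print(m.current_time())
E
```

```text
[ 685.6  -151.35   80.85] [0.3124091  0.52227469 0.449704  ]
False
77.6350578520806 [ 5.95182168  1.50710835 -3.90394028] 25.0667
77.62682747116057 [ 6.24098155  0.64659613 -3.12145813]
rib u 59.82183381939346 68.4327351318402 64.02595978392242
face 0.050780442536108694
27.1167
```

View pics/far2.png

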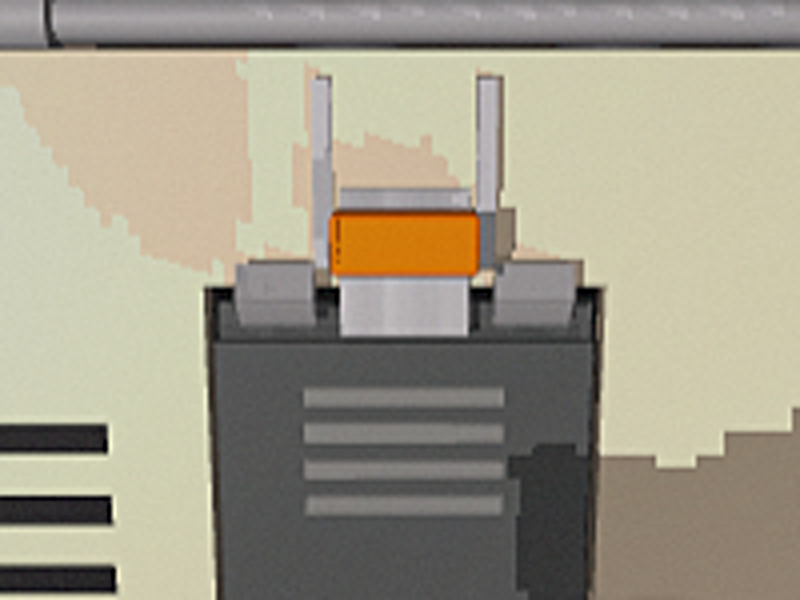

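The image shows the bolt (405,305) over the cover's lip, with the rib moved about 9 mm. One firmer push will confirm the end stop.

```bash
python3 - <<'E'
from h import *
R0=Rtool(YR,0); g=lambda u,z=0:(O+u*EX)+np.array([0,0,20.3+z])
m.move_ptp(g(95,50),R0); m.line_to(g(95),speed=100); m.line_to(g(82),speed=50); m.sleep(.1)
print(m.line_to(g(71),speed=15,contact_N=15)); p=np.array(m.current_eef_pos()); print((p-O)@EX, m.current_force())
m.line_to(g(95),speed=60); m.line_to(g(95,60),speed=100)
m.move_ptp([O[0]+10,O[1],200],R0); m.sleep(.3)
c=cam("wrist"); W=world(c); D=W-O; u=D@EX; v=D@np.array([-EX[1],EX[0],0])
k=(abs(v)<8)&(D[...,2]>11)&(D[...,2]<17)&(abs(u-65)<25); print("rib u",u[k].min(),u[k].max())
for lo,hi in [(-40,-30),(42,47)]:
    k=(u>lo)&(u<hi)&(abs(v)<25); print("face",np.nanmedian(D[k][:,2]))
print(m.current_time()); m.job_done()
E
```

```text
True
77.7100669561671 [1.57747403 0.73094987 0.65937655]
rib u 59.55602250576944 68.1919206909852
face 0.12982813855080622
face 0.0779080769790994
31.3417
the job is handed in; nothing more can be done
```

The battery cover is hooked in, snapped flat and flush with the panel. The orange lock is home: a second, firmer push did not move it any further. The arm is clear, the mug, dish and old batteries were not touched, and the job was handed in at about 31 s.

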